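# Unstack the balance weights into their storage blocks

## Robot

A 7-joint arm with a two-finger parallel gripper is mounted at the origin on a cart in front of the work surface, level with it; the furniture and walls round the work are solid. World frame = base frame: x ahead of the robot, y to its left, z up, the work surface at z = 0. Lengths are in m, angles in rad, forces in N, time in s.
With the tool pointing down it reaches from about 0.4 to 0.85 m from the base axis. Payload 6.9 kg.
Tool frame: the origin (TCP) lies on the centre line of the jaws, within the pads' length; the fingertips stand 8 mm ahead of it and the grasp point (between the pads) lies 11 mm behind it; z points along the fingers, y is the line along which they close (so a half turn about z gives the same grasp; the last joint's range is limited). The gripper opens to 85 mm and grips with 20 to 120 N. Pads are 22 mm wide; open, the fingers measure 114 mm over their backs; the gripper's body (76 mm by 85 mm) begins 54 mm behind the grasp point. The pads swing forward as they close: fully open they stand 13 mm farther back than shut.
Start: joints at [1.391, 0.507, -0.238, 1.5, 0.126, 1.149, -0.155], TCP at [0.176, -0.6, 0.239] pointing down, gripper open.
Joint ranges: [-3.08, 3.08], [-0.24, 2.05], [-1.43, 1.35], [0, 2.5], [-1.52, 4.66], [0.17, 1.96], [-2.89, 2.89]. Speed limits (rad/s): [2.39, 2.39, 3.14, 3.14, 3.14, 3.14, 3.14].

## Interface

Orientations are given as a rotation vector (axis times angle).
In Python, from station import ctrl gives the robot as it stands.
- The arm moves only by the tool carry_out, never from a script. Its argument "increments" is a list of rows, each a list of 7 numbers: the shift along the tool's x, y, z in cm, then the turn, a rotation vector about the tool's x, y, z in units of 10 degrees (1.0 is 10 degrees), then the closure, from 0 (fully open) to 1 (shut). In form: [[tx, ty, tz, wx, wy, wz, fingers], ...]. A call has exactly 8 rows; each row shifts and turns the commanded pose from where the row before left it, along the tool's axes as they then stand; what a row does not reach is not made up. A row lasts 1/8 s, in which the tool goes at most 62.5 mm and 10.7 degrees, less where a joint would pass 70% of its speed; a pose out of reach is approached as far as the arm can. A call is refused whole if a number of a shift passes 6.25 or a number of a turn 1, either way. A call with a gripper value outside its range is refused whole. The fingers move at their own pace and stop on an object; "newtons" is the grip in N (left out, the last holds). Time passes only in rows, so rows that do not move let the fingers close, or fill a call up. It gives the time, the measured TCP pose, the force, the opening and the grip force at its end, in the units of the state.
- ctrl.observe(): the state, without advancing time (a new reading comes with each control period).
- ctrl.read_camera(name): name is "scene" or "side" or "wrist"; returns the picture (400x640x3 uint8, red, green, blue); there is no depth.
- ctrl.calibration(name): a dict with "fx", "fy", "cx", "cy" (pixels), "camera_from_world" (4x4, takes a point from world to camera coordinates); the wrist camera has in their place "hand_eye" (4x4, takes a point from camera to tool coordinates, whose origin is the TCP and whose axes are the flange's). Camera axes: x right, y down, z forward; pixel columns grow to the right and rows downward; lengths in m; the calibration is good to about 2 mm. A picture is of the moment at which its call begins: read the wrist's pose just before it. calibration takes no time and is no camera call.
- ctrl.sign_off(): hands the job in; it is judged then, once.
The state is a dict: "clock": time; "qpos": joint angles; "joint_velocities": joint speeds; "effort": joint torques, N m; "tool_pos": TCP position; "eef_rot": TCP orientation; "force": force on the tool from outside, world axes, zero at the start; "ft_torque": the same for the moment, N m; "width": opening from 0.0 (shut) to 1.0 (fully open); "gripper_force": force on a finger pad.
Only numpy, scipy, OpenCV 4.12 (cv2) and the standard library are available. Lean on these libraries where they do the work, as an engineer would, in place of code of your own. Each camera call takes 0.05 s, during which the arm holds its last target. There are 200 camera calls.

## Task

The balance check is finished: take the stack of four disc weights off the balance pan and put them away one after another, smallest first, laying each flat in the round recess of its own wooden block: the smallest weight in the smallest recess, the next larger in the next larger one, and so on up to the largest. Set each down without dropping it, leave every weight already put away where it lies, and do not disturb the black-capped vial beside the balance.

Things in the scene. Friction and masses are not known exactly. Their poses are not given: they have to be found in the camera images.
- weight_50: The smallest weight: plain solid stainless disc, diameter 22 mm, height 17 mm, about 50 g; starts at the top of the stack. Origin at the centre of its underside, z up its axis.
- weight_100: The second smallest weight: plain solid stainless disc, diameter 33 mm, height 16 mm, about 100 g; starts second from the top. Origin at the centre of its underside, z up its axis.
- weight_200: The second largest weight: plain solid stainless disc, diameter 46 mm, height 16 mm, about 200 g; starts third from the top. Origin at the centre of its underside, z up its axis.
- weight_500: The largest weight: plain solid stainless disc, diameter 60 mm, height 23 mm, about 500 g; starts at the bottom of the stack, on the balance pan. Origin at the centre of its underside, z up its axis.
- well_50: Storage block for the smallest weight: fixed square wooden block 90 x 90 mm, 12 mm high, with one round grey-floored recess 36 mm across and 4 mm deep in the middle of its top (recess floor 8 mm above the bench). All four blocks are alike but for the recess size. Origin at the centre of its underside on the bench, z up.
- well_100: Storage block for the second smallest weight: fixed square wooden block 90 x 90 mm, 12 mm high, with one round grey-floored recess 47 mm across and 4 mm deep in the middle of its top (recess floor 8 mm above the bench). All four blocks are alike but for the recess size. Origin at the centre of its underside on the bench, z up.
- well_200: Storage block for the second largest weight: fixed square wooden block 90 x 90 mm, 12 mm high, with one round grey-floored recess 60 mm across and 4 mm deep in the middle of its top (recess floor 8 mm above the bench). All four blocks are alike but for the recess size. Origin at the centre of its underside on the bench, z up.
- well_500: Storage block for the largest weight: fixed square wooden block 90 x 90 mm, 12 mm high, with one round grey-floored recess 74 mm across and 4 mm deep in the middle of its top (recess floor 8 mm above the bench). All four blocks are alike but for the recess size. Origin at the centre of its underside on the bench, z up.
- balance: Fixed white bench balance, 137 x 124 mm housing 42 mm high with a round dark metal pan 100 mm across, pan top 60 mm above the bench. Origin on the bench under the pan centre, z up; the housing reaches 80 mm to -x (display side) and 57 mm to +x. The stack of weights stands near the pan's middle, largest lowest, each weight directly on the next, within some mm of centre.
- vial_amber: Bystander: loose small glass vial with a black cap and pale tan contents, diameter 32 mm, 62 mm tall, standing upright on the bench beside the balance. Origin at the centre of its underside. Must stay standing where it is.
There are look-alikes about, which are no part of the job. What is shaped like the well_500 but turquoise is not meant.

How it is judged:
On the way, in this order (a step that is already met when the one before it is completed fails the run):
1. the smallest weight lies flat in its own recess, let go (horizontal distance between weight_50 and well_50 below 0.01 m and z of weight_50 in the frame of well_50 between 0.005 and 0.0105 m and angle between weight_50's own z axis and vertical below 0.08 rad and contact force between the fingers and weight_50 below 0.05 N and linear speed of weight_50 below 0.02 m/s), for 0.2 s.
2. the second smallest weight lies flat in its own recess, let go (horizontal distance between weight_100 and well_100 below 0.01 m and z of weight_100 in the frame of well_100 between 0.005 and 0.0105 m and angle between weight_100's own z axis and vertical below 0.08 rad and contact force between the fingers and weight_100 below 0.05 N and linear speed of weight_100 below 0.02 m/s), for 0.2 s.
3. the second largest weight lies flat in its own recess, let go (horizontal distance between weight_200 and well_200 below 0.01 m and z of weight_200 in the frame of well_200 between 0.005 and 0.0105 m and angle between weight_200's own z axis and vertical below 0.08 rad and contact force between the fingers and weight_200 below 0.05 N and linear speed of weight_200 below 0.02 m/s), for 0.2 s.
4. the largest weight lies flat in its own recess, let go (horizontal distance between weight_500 and well_500 below 0.01 m and z of weight_500 in the frame of well_500 between 0.005 and 0.0105 m and angle between weight_500's own z axis and vertical below 0.08 rad and contact force between the fingers and weight_500 below 0.05 N and linear speed of weight_500 below 0.02 m/s), for 0.2 s.
At the end, for the whole second after the job is handed in: Each weight lies flat in the recess of its own block: its centre within 10 mm of the block's centre, its underside on the recess floor (5 to 10.5 mm above the bench), tilted less than 0.08 rad, released and at rest; the black-capped vial stands within 30 mm of where it was (all of step 1 and all of step 2 and all of step 3 and all of step 4 and distance of vial_amber from where it was at the start of the episode below 0.03 m and angle between vial_amber's own z axis and vertical below 0.2 rad); the robot touches nothing.
It fails at once if the smallest weight is dropped (falls about 10 mm or more: moves faster than 0.45 m/s while the fingers do not hold it) (linear speed of weight_50 above 0.45 m/s and contact force between the fingers and weight_50 below 0.05 N).
It fails at once if the second smallest weight is dropped (falls about 10 mm or more: moves faster than 0.45 m/s while the fingers do not hold it) (linear speed of weight_100 above 0.45 m/s and contact force between the fingers and weight_100 below 0.05 N).
It fails at once if the second largest weight is dropped (falls about 10 mm or more: moves faster than 0.45 m/s while the fingers do not hold it) (linear speed of weight_200 above 0.45 m/s and contact force between the fingers and weight_200 below 0.05 N).
It fails at once if the largest weight is dropped (falls about 10 mm or more: moves faster than 0.45 m/s while the fingers do not hold it) (linear speed of weight_500 above 0.45 m/s and contact force between the fingers and weight_500 below 0.05 N).
It fails at once if the black-capped vial is knocked over or pushed more than 30 mm (distance of vial_amber from where it was at the start of the episode above 0.03 m or angle between vial_amber's own z axis and vertical above 0.35 rad).
It also fails if it takes over 104 s, if anything falls off the work surface, if the arm or the gripper's body presses on something with over 40 N, if the wrist force passes 120 N, or if a joint passes its speed limit or range.

## Working session

There is one attempt and no reset: what is moved stays moved. The work goes in short steps, Python scripts to look and compute and a tool call to move; the robot and the scene stay as the last step left them, time stands still between calls to the robot, and variables do not carry over. Pictures are saved under pics/ and viewed, at most 16 in all, crops included, and the job is handed in when it is done.

Besides the shell and the picture viewer there is one more tool, called after "Emit:" in YAML: its name, and indented under it one key for each argument. carry_out: Moves the arm, as the interface text tells. Its arguments: {"type":"object","properties":{"increments":{"type":"array"},"newtons":{"type":"number"}},"required":["increments"]}

```bash
mkdir -p pics; ls
python3 - <<'E'
from station import ctrl
import cv2,numpy as np
s=ctrl.observe();print(s)
for n in("scene","side","wrist"):
    c=ctrl.calibration(n);print(n,c)
    im=ctrl.read_camera(n);cv2.imwrite(f"pics/{n}0.png",im[:,:,::-1])
E
```

```text
pics
{'clock': 0.0, 'qpos': array([ 1.39047611,  0.50832123, -0.23750814,  1.5011736 ,  0.12566892,
        1.14889215, -0.15479048]), 'joint_velocities': array([-1.26056141e-03,  4.25780700e-04,  8.01939079e-04,  1.86591723e-04,
       -1.32994281e-03, -1.20631029e-04,  3.70811531e-05]), 'effort': array([ 1.13273967e-03, -6.20603943e+01, -2.18616754e+00, -2.49651915e+01,
        1.27698382e-02,  1.20674993e-02, -2.43483970e-05]), 'tool_pos': array([ 0.17599782, -0.59917827,  0.23842532]), 'eef_rot': array([-3.10779526e+00, -4.47190474e-01,  4.33265556e-04]), 'force': array([0.26140916, 0.17465754, 0.16285498]), 'ft_torque': array([-0.03542905, -0.02015569,  0.04317049]), 'gripper_force': 0.0, 'width': 1.0012600077815996}
scene {'fx': 438.2791566745995, 'fy': 438.2791566745995, 'cx': 322.4905798117142, 'cy': 201.5550275314709, 'camera_from_world': array([[-4.52634519e-01, -8.91695712e-01, -8.65707612e-04,
         2.23583012e-01],
       [-4.21062792e-01,  2.14591686e-01, -8.81281189e-01,
         2.98085707e-01],
       [ 7.86020431e-01, -3.98533769e-01, -4.72591491e-01,
         8.
[... 240 characters left out ...]
0.99930038, -0.03634277,  0.00882915, -0.4893573 ],
       [-0.01254952, -0.54822458, -0.836237  ,  0.07328477],
       [ 0.03523153,  0.83554115, -0.54829711,  1.41468622],
       [ 0.        ,  0.        ,  0.        ,  1.        ]])}
wrist {'fx': 302.00725898808474, 'fy': 302.00725898808474, 'cx': 313.4997884025008, 'cy': 201.29422768109077, 'hand_eye': array([[-2.73812932e-04, -9.56883691e-01, -2.90471216e-01,
         7.47964747e-02],
       [ 9.99999548e-01, -5.26534251e-04,  7.91883039e-04,
         6.69868044e-04],
       [-9.10683009e-04, -2.90470868e-01,  9.56883402e-01,
        -1.34282929e-01],
       [ 0.00000000e+00,  0.00000000e+00,  0.00000000e+00,
         1.00000000e+00]])}
```

View pics/scene0.png

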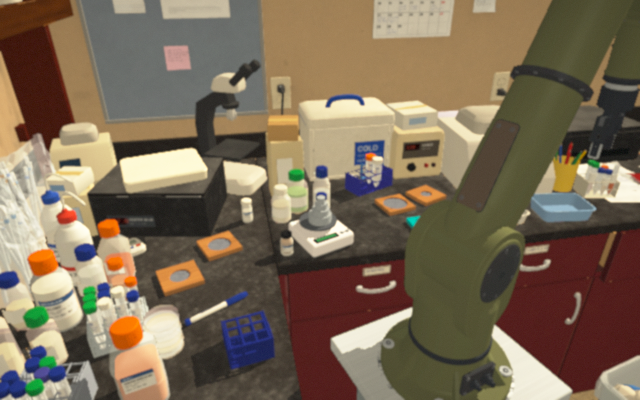

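View pics/side0.png

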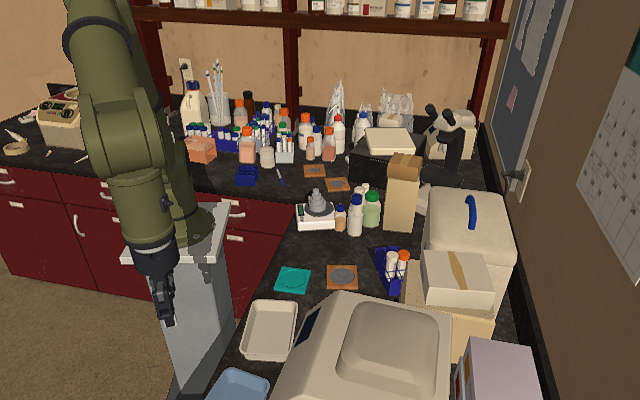

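Scene: orange blocks near (180,277), (219,245), (394,204), (425,194), the stack at (319,212), the vial at (287,243). Side: blocks at (315,170), (337,184), (342,276), the turquoise one at (292,280), the stack at (318,205).

```bash
cat > h.py <<'E'
import numpy as np,cv2
from station import ctrl
from scipy.spatial.transform import Rotation as R
def cam(n,s=None):
    c=ctrl.calibration(n)
    K=np.array([[c["fx"],0,c["cx"]],[0,c["fy"],c["cy"]],[0,0,1]])
    if n=="wrist":
        T=np.eye(4);T[:3,:3]=R.from_rotvec(s["eef_rot"]).as_matrix();T[:3,3]=s["tool_pos"]
        return K,T@c["hand_eye"]
    return K,np.linalg.inv(c["camera_from_world"])
def ray(C,uv):
    K,T=C;d=T[:3,:3]@np.linalg.solve(K,[uv[0],uv[1],1.]);return T[:3,3],d/np.linalg.norm(d)
def onz(C,uv,z):
    o,d=ray(C,uv);return o+d*(z-o[2])/d[2]
def tri(C1,p1,C2,p2):
    o1,d1=ray(C1,p1);o2,d2=ray(C2,p2)
    t=np.linalg.lstsq(np.c_[d1,-d2],o2-o1,rcond=None)[0]
    a=o1+t[0]*d1;b=o2+t[1]*d2;return (a+b)/2,np.linalg.norm(a-b)
def proj(C,p):
    q=np.linalg.inv(C[1])@np.r_[p,1];q=C[0]@q[:3];return q[:2]/q[2]
def blocks(im):
    """orange block faces with a hole: centre and recess contour"""
    h=cv2.cvtColor(im,cv2.COLOR_RGB2HSV)
    m=cv2.inRange(h,(6,110,90),(18,255,255))
    cs,hi=cv2.findContours(m,cv2.RETR_CCOMP,cv2.CHAIN_APPROX_NONE)
    out=[]
    for i,c in enumerate(cs):
        if hi[0][i][3]>=0 or cv2.contourArea(c)<150: continue
        k=hi[0][i][2];best=None
        while k>=0:
            if best is None or cv2.contourArea(cs[k])>cv2.contourArea(best):best=cs[k]
            k=hi[0][k][0]
        if best is not None and cv2.contourArea(best)>20: out.append((c[:,0],best[:,0]))
    return out
np.set_printoptions(precision=4,suppress=True)
E
python3 - <<'E'
from h import *
for n in("scene","side"):
    im=cv2.imread(f"pics/{n}0.png")[:,:,::-1].copy();C=cam(n);print(n,C[1][:3,3])
    for c,k in blocks(im):
        P=np.array([onz(C,p,.012) for p in k])[:,:2];O=np.array([onz(C,p,.012) for p in c])[:,:2]
        (x,y),r=cv2.minEnclosingCircle((P*1e3).astype(np.float32))
        print(np.mean(k,0),"hole",x,y,"d",2*r,"block",cv2.minAreaRect((O*1e3).astype(np.float32)))
    b={"scene":(260,150,400,270),"side":(270,170,390,250)}[n]
    cr=im[b[1]:b[3],b[0]:b[2],::-1];cv2.imwrite(f"pics/{n}c.png",cv2.resize(cr,None,fx=5,fy=5,interpolation=2))
E
```

```text
scene [-0.4127  0.4596  0.6473]
[179.2766 275.6596] hole 470.06561279296875 386.390869140625 d 50.88951110839844 block ((466.12786865234375, 386.58721923828125), (111.01164245605469, 95.43050384521484), 2.9451911449432373)
[218.7358 244.0566] hole 558.8847045898438 267.96173095703125 d 65.00507354736328 block ((555.9058227539062, 269.29534912109375), (114.56895446777344, 98.7378158569336), 6.1387481689453125)
[394.537  202.9444] hole 536.70556640625 -268.9020080566406 d 80.42933654785156 block ((532.9109497070312, -266.3903503417969), (108.26740264892578, 116.53996276855469), 87.2868423461914)
[425.5 193.5] hole 543.8673095703125 -392.23919677734375 d 41.70802307128906 block ((539.1776123046875, -386.76312255859375), (113.15801239013672, 114.4655990600586), 6.724943161010742)
[280.5455  93.3545] hole 1958.75244140625 -454.499755859375 d 884.3131103515625 block ((4163.845703125, -3815.7333984375), (6172.5068359375, 8657.2578125), 62.277618408203125)
side [ 0.4401 -1.1596  0.8413]
[ 58.64 345.26] hole -161.7371368408203 -493.214111328125 d 44.696617126464844 block ((-162.2238006591797,
[... 862 characters left out ...]
3125 532.9391479492188 d 61.928489685058594 block ((164.5023193359375, 556.638671875), (68.96635437011719, 193.4507293701172), 3.5155749320983887)
[192.    139.625] hole -115.0264892578125 690.1214599609375 d 71.80390930175781 block ((-45.89764404296875, 599.9848022460938), (138.23919677734375, 339.5902404785156), 19.9254093170166)
[449.8125 104.9375] hole 1298.70849609375 1166.478271484375 d 106.16632843017578 block ((987.9844970703125, 2226.598876953125), (2324.254638671875, 1807.327392578125), 75.19670867919922)
[15.283  66.0189] hole -1733.8173828125 2053.9912109375 d 442.32623291015625 block ((-2287.3798828125, 3541.559814453125), (774.07666015625, 5623.06787109375), 31.126100540161133)
```

Run:
```python
import cv2,numpy as np
a=cv2.imread("pics/scenec.png");b=cv2.imread("pics/sidec.png")
a=cv2.resize(a[:500,100:500],(400,500));b=cv2.resize(b[:400,100:500],(400,400))
o=np.zeros((500,800,3),np.uint8);o[:,:400]=a;o[:400,400:]=b;cv2.imwrite("pics/both.png",o)
```

```text
(no output)
```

View pics/both.png

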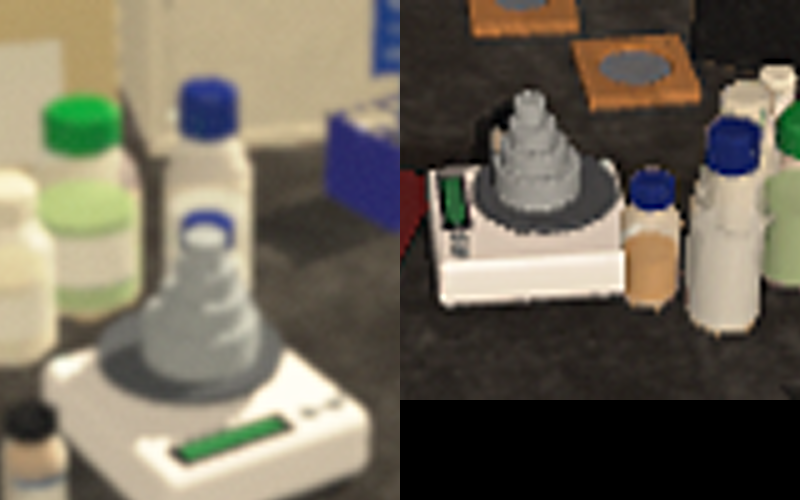

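Run:
```python
from h import *
S=cam("scene");D=cam("side")
f=lambda x,y:(260+(x+100)/5,150+y/5)
g=lambda x,y:(270+(x-400+100)/5,170+y/5)
print("top50",tri(S,f(207,237),D,g(530,97)))
print("bottle blue tall",tri(S,f(208,90),D,g(734,128)), "green",tri(S,f(83,105),D,g(800,115)))
print("brown/bluecap side",onz(D,g(651,300),0),"vial base scene",onz(S,(287,253),0),"cap",onz(S,f(30,418),.062))
for d in(.003,0,-.003):pass
for n,a,b in(("100",(179.3,275.7),(313.8,169.4)),("200",(218.7,244.05),(336.5,183)),("500",(394.5,202.9),(341.5,275.6))):print(n,tri(S,a,D,b))
s=ctrl.observe();M=R.from_rotvec(s["eef_rot"]).as_matrix();print(M)
```

```text
top50 (array([0.4702, 0.016 , 0.1306]), np.float64(0.0024884979219808217))
bottle blue tall (array([ 0.6   , -0.0509,  0.1469]), np.float64(0.0006380950316904474)) green (array([0.6525, 0.0021, 0.1255]), np.float64(0.003666889316978343))
brown/bluecap side [ 0.5528 -0.0369  0.    ] vial base scene [0.4564 0.1211 0.    ] cap [0.4517 0.1232 0.062 ]
100 (array([0.4716, 0.3864, 0.0091]), np.float64(0.0021655141287648875))
200 (array([0.5609, 0.2689, 0.0091]), np.float64(0.001905166399041395))
500 (array([ 0.5395, -0.271 ,  0.0091]), np.float64(0.0019103893776242534))
[[ 0.9594  0.2819 -0.0004]
 [ 0.2819 -0.9594  0.0013]
 [-0.     -0.0014 -1.    ]]
```

Emit:
carry_out:
  increments:
    - [0, 0, -0.6, 0, 0, 0.82, 1]
    - [0, 0, -0.6, 0, 0, 0.82, 1]
    - [2.1, -4.4, 0, 0, 0, 0, 1]
    - [2.1, -4.4, 0, 0, 0, 0, 1]
    - [2.1, -4.4, 0, 0, 0, 0, 1]
    - [2.1, -4.4, 0, 0, 0, 0, 1]
    - [2.1, -4.4, 0, 0, 0, 0, 1]
    - [2.1, -4.4, 0, 0, 0, 0, 1]
  newtons: 20

```text
clock: 1.15
tool_pos: [0.3027, -0.3341, 0.2512]
eef_rot: [-3.142, 0.001, -0.0]
force: [0.9, 0.3, 0.2]
width: -0.003
gripper_force: 0.0
```

Run:
```python
from h import *
s=ctrl.observe();print(s["clock"],s["tool_pos"],s["eef_rot"],s["qpos"],s["width"])
im=ctrl.read_camera("wrist");cv2.imwrite("pics/w_shut.png",im[:,:,::-1])
```

```text
1.15 [ 0.3027 -0.3341  0.2512] [-3.1416  0.0007 -0.0001] [ 0.9845  0.2284 -0.2559  1.912   0.0677  1.0094 -0.8723] -0.002962366958428336
```

Emit:
carry_out:
  increments:
    - [2.1, -4.4, 0, 0, 0, 0, 0]
    - [2.1, -4.4, 0, 0, 0, 0, 0]
    - [2.1, -4.4, 0, 0, 0, 0, 0]
    - [2.1, -4.4, 0, 0, 0, 0, 0]
    - [2.1, -4.4, 0, 0, 0, 0, 0]
    - [2.1, -4.4, 0, 0, 0, 0, 0]
    - [2.1, -4.4, 0, 0, 0, 0, 0]
    - [2.1, -4.4, 0, 0, 0, 0, 0]

```text
clock: 2.2
tool_pos: [0.471, 0.0174, 0.2512]
eef_rot: [3.141, -0.001, -0.0]
force: [0.2, -0.1, -1.2]
width: 0.992
gripper_force: 0.0
```

Run:
```python
from h import *
s=ctrl.observe();print(s["clock"],s["tool_pos"],s["eef_rot"],s["qpos"],s["width"])
im=ctrl.read_camera("wrist");cv2.imwrite("pics/w_a.png",im[:,:,::-1])
a=cv2.imread("pics/w_shut.png");b=cv2.imread("pics/w_a.png")
o=np.vstack([cv2.resize(a,(480,300)),cv2.resize(b,(480,300))]);cv2.imwrite("pics/w_ab.png",o)
```

```text
2.2 [0.471  0.0174 0.2512] [ 3.1414 -0.0013 -0.    ] [ 0.2892  0.2779 -0.4935  1.8649  0.1518  1.0357 -1.8376] 0.9916987464871356
```

View pics/w_ab.png

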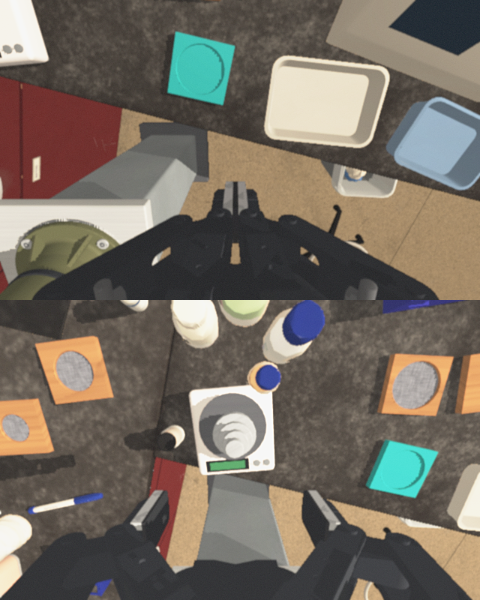

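Shut tips are near (313,247) px and open tips near (213/413,256), so the pads do swing back when open. The stack top is near (313,193), and the 100, 200 and 500 blocks and the vial are in view.

Run:
```python
from h import *
s=ctrl.observe();C=cam("wrist",s)
im=cv2.imread("pics/w_a.png")[:,:,::-1].copy()
for c,k in blocks(im):
    P=np.array([onz(C,p,.012) for p in k])[:,:2]
    (x,y),r=cv2.minEnclosingCircle((P*1e3).astype(np.float32));print(cv2.fitEllipse(k)[0],"hole",x,y,2*r)
print([proj(C,(.4702,.016,z)) for z in(.132,.06)])
cv2.imwrite("pics/w_ac.png",cv2.resize(im[100:270,230:390,::-1],None,fx=3.5,fy=3.5,interpolation=2))
print([onz(cam("scene"),p,0)[:2] for p in((443,185),(470,200),(525,215))])
```

```text
(20.54157257080078, 170.09230041503906) hole 473.7987365722656 393.1869201660156 48.93009567260742
(553.2916870117188, 113.28868865966797) hole 545.4425659179688 -259.1061096191406 75.36360931396484
(99.21189880371094, 94.56730651855469) hole 563.8604125976562 276.2214660644531 61.71187973022461
[array([323.0087, 202.8668]), array([321.3059, 183.8687])]
[array([ 0.585 , -0.5004]), array([ 0.4626, -0.5042]), array([ 0.3174, -0.5812])]
```

View pics/w_ac.png

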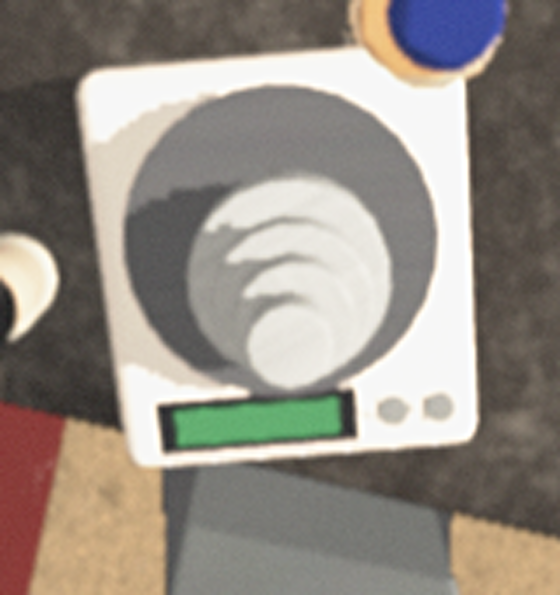

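The 50 g top is centred at (312.9,198.9) in the wrist frame. Wrist and scene/side disagree by about 8 mm in y, perhaps because the arm was still settling, so I'll take a fresh picture at rest.

```bash
cat >> h.py <<'E'
def look(name):
    s=ctrl.observe();C=cam("wrist",s);im=ctrl.read_camera("wrist");cv2.imwrite(f"pics/{name}.png",im[:,:,::-1])
    print("pose",s["clock"],s["tool_pos"],s["eef_rot"],np.abs(s["joint_velocities"]).max())
    return s,C,im
def holes(im,C,z=.012):
    for c,k in blocks(im):
        P=np.array([onz(C,p,z) for p in k])[:,:2]
        (x,y),r=cv2.minEnclosingCircle((P*1e3).astype(np.float32));print(np.round(cv2.fitEllipse(k)[0],1),"hole",round(x,1),round(y,1),"d",round(2*r,1))
E
python3 - <<'E'
from h import *
for i in range(3):
    s,C,im=look(f"w_b{i}");holes(im,C)
g=cv2.cvtColor(im,cv2.COLOR_RGB2GRAY)[160:230,280:350]
h=cv2.HoughCircles(cv2.resize(g,None,fx=4,fy=4,interpolation=2),cv2.HOUGH_GRADIENT,1.5,40,param1=80,param2=25,minRadius=38,maxRadius=60)
if h is not None:
    for a in h[0][:4]: p=(280+a[0]/4,160+a[1]/4);print(p,a[2]/4,onz(C,p,.132))
E
```

```text
pose 2.25 [0.4733 0.0244 0.2517] [-3.1368 -0.0091 -0.0045] 0.16608148287608435
[ 28.8 170.3] hole 473.7 382.9 d 48.9
[560.2 117.7] hole 540.4 -268.6 d 75.8
[108.  96.] hole 562.3 266.4 d 61.6
pose 2.3 [0.4721 0.0216 0.2514] [-3.1382 -0.0108 -0.0024] 0.08561216838264606
[ 25.3 168.8] hole 473.5 382.9 d 48.7
[557.7 116.5] hole 540.6 -268.7 d 75.7
[104.7  94.2] hole 562.3 266.6 d 61.6
pose 2.35 [0.471  0.0187 0.2511] [-3.1403 -0.0073  0.0001] 0.048879883363914384
[ 21.7 168.5] hole 473.7 383.4 d 48.9
[555.1 114.6] hole 540.5 -268.6 d 75.5
[100.9  93.3] hole 562.4 266.5 d 61.5
(np.float32(313.9375), np.float32(199.1875)) 11.45 [0.471  0.0179 0.132 ]
(np.float32(313.9375), np.float32(174.4375)) 12.725 [0.4931 0.018  0.132 ]
(np.float32(342.0625), np.float32(216.4375)) 13.9625 [ 0.4551 -0.0072  0.132 ]
```

Emit:
carry_out:
  increments:
    - [0.1, -0.1, 3, 0, 0, 0, 0]
    - [0, 0, 4, 0, 0, 0, 0]
    - [0, 0, 2.5, 0, 0, 0, 0]
    - [0, 0, 1.3, 0, 0, 0, 0]
    - [0, 0, 0.8, 0, 0, 0, 0]
    - [0, 0, 0.5, 0, 0, 0, 0]
    - [0, 0, 0, 0, 0, 0, 0]
    - [0, 0, 0, 0, 0, 0, 0]

```text
clock: 3.4
tool_pos: [0.4718, 0.0173, 0.1308]
eef_rot: [3.142, -0.001, 0.002]
force: [0.3, 0.6, 0.6]
width: 1.0
gripper_force: 0.0
```

Run:
```python
from h import *
s,C,im=look("w_c")
cv2.imwrite("pics/w_cc.png",im[100:400,150:480,::-1])
```

```text
pose 3.4 [0.4718 0.0173 0.1308] [ 3.1416 -0.0006  0.0016] 0.0025838972465058235
```

View pics/w_cc.png

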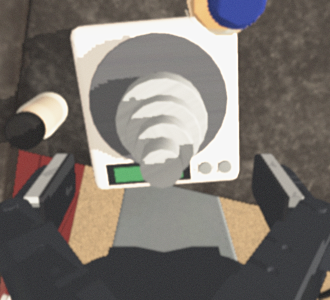

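The weight sits centred between the open pads, at about (313,262) full-frame. Closing.

Emit:
carry_out:
  increments:
    - [0, 0, 0.2, 0, 0, 0, 0.3]
    - [0, 0, 0, 0, 0, 0, 0.5]
    - [0, 0, 0, 0, 0, 0, 0.65]
    - [0, 0, 0, 0, 0, 0, 0.72]
    - [0, 0, 0, 0, 0, 0, 0.8]
    - [0, 0, 0, 0, 0, 0, 0.9]
    - [0, 0, 0, 0, 0, 0, 0.9]
    - [0, 0, 0, 0, 0, 0, 0.9]
  newtons: 25

```text
clock: 4.45
tool_pos: [0.4715, 0.0173, 0.1284]
eef_rot: [-3.142, 0.001, -0.0]
force: [-0.2, 0.2, 3.7]
width: 0.244
gripper_force: 24.5
```

Emit:
carry_out:
  increments:
    - [0, 0, -0.3, 0, 0, 0, 0.9]
    - [0, 0, -0.8, 0, 0, 0, 0.9]
    - [0, 0, -2, 0, 0, 0, 0.9]
    - [0, 0, -3, 0, 0, 0, 0.9]
    - [0, 0, -2, 0, 0, 0, 0.9]
    - [0, 0, -0.9, 0, 0, 0, 0.9]
    - [0, 0, 0, 0, 0, 0, 0.9]
    - [0, 0, 0, 0, 0, 0, 0.9]

```text
clock: 5.45
tool_pos: [0.471, 0.0171, 0.2176]
eef_rot: [-3.142, 0.001, 0.002]
force: [0.0, -0.2, -1.1]
width: 0.241
gripper_force: 24.5
```

Run:
```python
from h import *
s,C,im=look("w_d")
print(s["width"],s["gripper_force"],s["force"])
i2=ctrl.read_camera("side");p=proj(cam("side"),s["tool_pos"]);print(p)
print([proj(cam("side"),s["tool_pos"]-[0,0,z]) for z in(-.011,.008,.013)])
u,v=int(p[0]),int(p[1]);a=cv2.resize(i2[v-30:v+45,u-35:u+35],None,fx=6,fy=6,interpolation=2)
b=im[100:400,180:460]
o=np.zeros((450,700,3),np.uint8);o[:450,:420]=a[:450];o[:300,420:]=b;cv2.imwrite("pics/d.png",o[:,:,::-1])
```

```text
pose 5.45 [0.471  0.0171 0.2176] [-3.1416  0.0009  0.0021] 0.004339247209604221
0.24123883986960742 24.50410097837448 [ 0.0464 -0.1961 -1.1228]
[316.0644 166.5349]
[array([316.0699, 163.51  ]), array([316.0603, 168.7176]), array([316.0578, 170.0745])]
```

View pics/d.png

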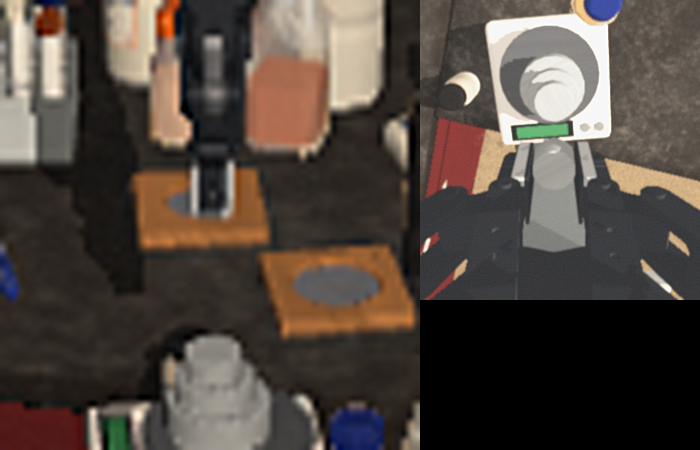

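The weight is held level between the pads; the 100 is now on top of the stack, at about (550,100) in the crop. Travelling to the 50 block.

Emit:
carry_out:
  increments:
    - [0.6, 3, 0, 0, 0, 0, 0.9]
    - [1.1, 6, 0, 0, 0, 0, 0.9]
    - [1.1, 6, 0, 0, 0, 0, 0.9]
    - [1.1, 6, 0, 0, 0, 0, 0.9]
    - [1.1, 6, 0, 0, 0, 0, 0.9]
    - [1.0, 6, 0, 0, 0, 0, 0.9]
    - [0.8, 5, 0, 0, 0, 0, 0.9]
    - [0.4, 2.2, 0, 0, 0, 0, 0.9]

```text
clock: 6.55
tool_pos: [0.5421, -0.3887, 0.2165]
eef_rot: [3.141, -0.007, -0.003]
force: [0.2, 0.2, -0.5]
width: 0.238
gripper_force: 24.6
```

Emit:
carry_out:
  increments:
    - [0, 0.3, 0, 0, 0, 0, 0.9]
    - [0, 0, 0, 0, 0, 0, 0.9]
    - [0, 0, 0, 0, 0, 0, 0.9]
    - [0, 0, 0, 0, 0, 0, 0.9]
    - [0, 0, 0, 0, 0, 0, 0.9]
    - [0, 0, 0, 0, 0, 0, 0.9]
    - [0, 0, 0, 0, 0, 0, 0.9]
    - [0, 0, 0, 0, 0, 0, 0.9]

```text
clock: 7.55
tool_pos: [0.5432, -0.3878, 0.2183]
eef_rot: [-3.142, 0.001, 0.0]
force: [0.7, -0.1, -0.1]
width: 0.243
gripper_force: 24.6
```

Run:
```python
from h import *
s,C,im=look("w_e");holes(im,C);print(s["qpos"],s["width"])
cv2.imwrite("pics/e.png",cv2.resize(im,(480,300))[:,:,::-1])
```

```text
pose 7.55 [ 0.5432 -0.3878  0.2183] [-3.1415  0.0008  0.0001] 0.0010072300720302895
[211.9 178.6] hole 541.2 -271.3 d 75.4
[318.1 173.7] hole 547.8 -394.0 d 37.6
[ 0.7956  0.6027 -0.3798  1.4059  0.2296  1.1767 -1.1829] 0.24331124559453685
```

View pics/e.png

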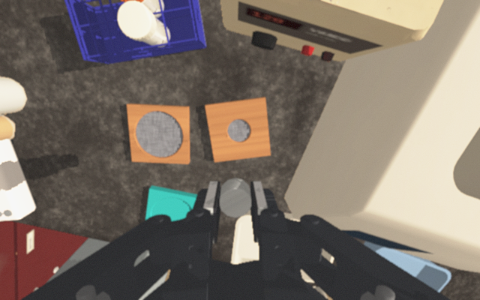

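Well_50 is at (318,174), i.e. (0.548,-0.393), and the appliance to its right is clear. Next I'll check numerically how the held disc sits in the jaws.

Run:
```python
from h import *
im=cv2.imread("pics/w_e.png");g=cv2.cvtColor(im,cv2.COLOR_BGR2GRAY)
print(g[225:300:3,313])
print(g[250,280:350:3])
c=ctrl.calibration("wrist");H=c["hand_eye"];K=cam("wrist",ctrl.observe())[0]
# pixel rows of front (+x) and rear edge of the disc top / bottom for disc centred in tool
for z in(-.0036,.0134):
  for x in(-.011,0,.011):
    q=np.linalg.inv(H)@[x,0,z,1];q=K@q[:3];print(z,x,q[:2]/q[2])
```

```text
[ 82 103  98  92 101 135 139 146 155 155 135 135 133 134 132 134 131 137
 135 136 137 140  92  75  82]
[149 151 148  76  53 103 120 124 127 137 145 171 154 124 123 120 121 119
  56  49 146 146 146 138]
-0.0036 -0.011 [312.4473 290.5433]
-0.0036 0 [312.4182 270.8298]
-0.0036 0.011 [312.3878 250.24  ]
0.0134 -0.011 [312.5243 272.8494]
0.0134 0 [312.4996 254.7561]
0.0134 0.011 [312.474  235.9402]
```

The disc is centred in the jaws: edges at rows 238, 252 and 290 match the prediction. Descending.

Emit:
carry_out:
  increments:
    - [0.4, 0.5, 4, 0, 0, 0, 0.9]
    - [0, 0, 5.5, 0, 0, 0, 0.9]
    - [0, 0, 4.5, 0, 0, 0, 0.9]
    - [0, 0, 2.5, 0, 0, 0, 0.9]
    - [0, 0, 1.2, 0, 0, 0, 0.9]
    - [0, 0, 0.6, 0, 0, 0, 0.9]
    - [0, 0, 0.3, 0, 0, 0, 0.9]
    - [0, 0, 0.3, 0, 0, 0, 0.9]

```text
clock: 8.6
tool_pos: [0.5478, -0.3932, 0.0302]
eef_rot: [3.141, -0.001, 0.002]
force: [0.7, -0.1, -0.2]
width: 0.242
gripper_force: 24.6
```

Emit:
carry_out:
  increments:
    - [0, 0, 0, 0, 0, 0, 0.9]
    - [0, 0, 0, 0, 0, 0, 0.9]
    - [0, 0, 0.3, 0, 0, 0, 0.9]
    - [0, 0, 0, 0, 0, 0, 0.9]
    - [0, 0, 0.1, 0, 0, 0, 0.9]
    - [0, 0, 0, 0, 0, 0, 0.9]
    - [0, 0, 0, 0, 0, 0, 0.9]
    - [0, 0, 0, 0, 0, 0, 0.9]

```text
clock: 9.6
tool_pos: [0.5473, -0.3928, 0.0253]
eef_rot: [-3.142, 0.001, -0.0]
force: [-0.1, -1.0, -0.8]
width: 0.24
gripper_force: 24.6
```

Emit:
carry_out:
  increments:
    - [0, 0, 0.2, 0, 0, 0, 0.9]
    - [0, 0, 0, 0, 0, 0, 0.9]
    - [0, 0, 0.1, 0, 0, 0, 0.9]
    - [0, 0, 0, 0, 0, 0, 0.9]
    - [0, 0, 0.05, 0, 0, 0, 0.9]
    - [0, 0, 0, 0, 0, 0, 0.9]
    - [0, 0, 0, 0, 0, 0, 0.9]
    - [0, 0, 0, 0, 0, 0, 0.9]

```text
clock: 10.6
tool_pos: [0.5473, -0.3928, 0.0218]
eef_rot: [3.142, -0.001, -0.0]
force: [-0.5, -0.1, 0.2]
width: 0.24
gripper_force: 24.6
```

Emit:
carry_out:
  increments:
    - [0, 0, 0.05, 0, 0, 0, 0.9]
    - [0, 0, 0, 0, 0, 0, 0.9]
    - [0, 0, 0, 0, 0, 0, 0.7]
    - [0, 0, 0, 0, 0, 0, 0.6]
    - [0, 0, 0, 0, 0, 0, 0.4]
    - [0, 0, 0, 0, 0, 0, 0.3]
    - [0, 0, 0, 0, 0, 0, 0.3]
    - [0, 0, 0, 0, 0, 0, 0.3]

```text
clock: 11.6
tool_pos: [0.5473, -0.3928, 0.0213]
eef_rot: [3.142, -0.001, 0.0]
force: [-0.1, 0.0, 0.7]
width: 0.701
gripper_force: 0.0
```

Emit:
carry_out:
  increments:
    - [0, 0, -0.5, 0, 0, 0, 0.3]
    - [0, 0, -1.5, 0, 0, 0, 0]
    - [0, 0, -3, 0, 0, 0, 0]
    - [0, 0, -5, 0, 0, 0, 0]
    - [0, 0, -5, 0, 0, 0, 0]
    - [0, 0, -3, 0, 0, 0, 0]
    - [0, 0, -1.5, 0, 0, 0, 0]
    - [0, 0, -0.4, 0, 0, 0, 0]

```text
clock: 12.6
tool_pos: [0.5474, -0.3928, 0.2212]
eef_rot: [3.141, -0.001, 0.001]
force: [-0.3, 0.8, -0.7]
width: 0.995
gripper_force: 0.0
```

Run:
```python
from h import *
s,C,im=look("w_f");holes(im,C)
p=proj(C,(.548,-.393,.025));u,v=map(int,p);print(p)
cv2.imwrite("pics/f.png",cv2.resize(im[max(v-80,0):v+80,u-100:u+100,::-1],None,fx=2.5,fy=2.5,interpolation=2))
```

```text
pose 12.6 [ 0.5474 -0.3928  0.2212] [ 3.1409 -0.0007  0.0013] 0.05381800223828016
[208.6 181.7] hole 541.3 -272.3 d 75.6
[313.6 176.8] hole 547.7 -393.7 d 37.8
[312.926  179.2681]
```

View pics/f.png

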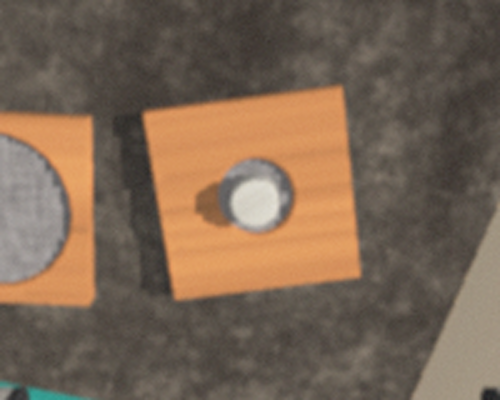

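The 50 lies flat in its recess at the crop centre (255,200). Back to the stack.

Emit:
carry_out:
  increments:
    - [-0.6, -3.2, -0.5, 0, 0, 0, 0]
    - [-1.1, -6, -0.5, 0, 0, 0, 0]
    - [-1.1, -6, -0.5, 0, 0, 0, 0]
    - [-1.1, -6, -0.5, 0, 0, 0, 0]
    - [-1.1, -6, -0.5, 0, 0, 0, 0]
    - [-1.1, -6, -0.4, 0, 0, 0, 0]
    - [-0.9, -5, 0, 0, 0, 0, 0]
    - [-0.6, -2.8, 0, 0, 0, 0, 0]

```text
clock: 13.65
tool_pos: [0.4701, 0.02, 0.2483]
eef_rot: [-3.141, -0.004, 0.003]
force: [0.2, -1.2, -0.3]
width: 1.0
gripper_force: 0.0
```

Emit:
carry_out:
  increments:
    - [0, 0, 0, 0, 0, 0, 0]
    - [0, 0, 0, 0, 0, 0, 0]
    - [0, 0, 0, 0, 0, 0, 0]
    - [0, 0, 0, 0, 0, 0, 0]
    - [0, 0, 0, 0, 0, 0, 0]
    - [0, 0, 0, 0, 0, 0, 0]
    - [0, 0, 0, 0, 0, 0, 0]
    - [0, 0, 0, 0, 0, 0, 0]

```text
clock: 14.65
tool_pos: [0.4714, 0.0172, 0.2493]
eef_rot: [3.142, -0.001, 0.0]
force: [0.8, -0.2, 0.4]
width: 1.001
gripper_force: 0.0
```

```bash
cat >> h.py <<'E'
def disc(im,C,z,r,guess):
    K=C[0][0,0];p=proj(C,(*guess,z));q=proj(C,(guess[0],guess[1]+r,z));rp=np.linalg.norm(p-q)
    w=int(rp*1.8);u,v=int(p[0]),int(p[1]);g=cv2.cvtColor(im,cv2.COLOR_RGB2GRAY)[v-w:v+w,u-w:u+w]
    h=cv2.HoughCircles(cv2.resize(g,None,fx=4,fy=4,interpolation=2),cv2.HOUGH_GRADIENT,1.5,20,param1=60,param2=20,minRadius=int(rp*4*.92),maxRadius=int(rp*4*1.08))
    if h is None: print("none");return
    for a in h[0][:4]: c=(u-w+a[0]/4,v-w+a[1]/4);print(np.array(c),"r",a[2]/4,"exp",rp,onz(C,c,z))
E
python3 - <<'E'
from h import *
s,C,im=look("w_g")
for z,r in((.115,.0165),(.099,.023),(.083,.03)): disc(im,C,z,r,(.471,.017))
cv2.imwrite("pics/g.png",cv2.resize(im[120:260,240:390,::-1],None,fx=3,fy=3,interpolation=2))
S=cam("scene");i=ctrl.read_camera("scene");cv2.imwrite("pics/scene_g.png",i[:,:,::-1])
E
```

```text
pose 14.65 [0.4714 0.0172 0.2493] [ 3.1416 -0.0007  0.    ] 0.0023538972061648714
[313.4375 193.1875] r 16.8125 exp 17.866075707018087 [0.4728 0.0166 0.115 ]
[300.6875 181.1875] r 17.7875 exp 17.866075707018087 [0.4841 0.0282 0.115 ]
[323.9375 182.3125] r 17.7875 exp 17.866075707018087 [0.483 0.007 0.115]
[314.6875 189.0625] r 24.6125 exp 23.60853283931187 [0.4725 0.0154 0.099 ]
[316.1875 175.1875] r 23.7875 exp 23.60853283931187 [0.4863 0.014  0.099 ]
[307.5625 182.6875] r 24.2 exp 23.60853283931187 [0.4789 0.0223 0.099 ]
[318.0625 182.3125] r 23.375 exp 23.60853283931187 [0.4793 0.0121 0.099 ]
[312.5625 181.0625] r 29.1875 exp 29.270889772595652 [0.4768 0.0175 0.083 ]
[315.5625 192.3125] r 27.9875 exp 29.270889772595652 [0.4649 0.0144 0.083 ]
[318.5625 181.0625] r 29.6375 exp 29.270889772595652 [0.4768 0.0114 0.083 ]
[321.9375 199.8125] r 27.1625 exp 29.270889772595652 [0.4568 0.0078 0.083 ]
```

View pics/g.png

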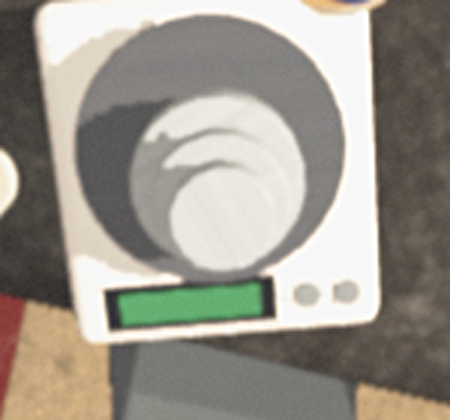

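The 100's top face is at (313.5,193), i.e. (0.4728,0.0166), radius about 17 px as expected. Descend and grip.

Emit:
carry_out:
  increments:
    - [0.1, 0, 3, 0, 0, 0, 0]
    - [0, 0, 4, 0, 0, 0, 0]
    - [0, 0, 3, 0, 0, 0, 0]
    - [0, 0, 2, 0, 0, 0, 0]
    - [0, 0, 1, 0, 0, 0, 0]
    - [0, 0, 0.5, 0, 0, 0, 0]
    - [0, 0, 0.3, 0, 0, 0, 0]
    - [0, 0, 0, 0, 0, 0, 0.2]

```text
clock: 15.75
tool_pos: [0.4727, 0.0172, 0.1117]
eef_rot: [3.142, -0.001, 0.001]
force: [0.8, 0.0, -0.4]
width: 0.812
gripper_force: 0.0
```

Emit:
carry_out:
  increments:
    - [0, 0, 0, 0, 0, 0, 0.35]
    - [0, 0, 0, 0, 0, 0, 0.45]
    - [0, 0, 0, 0, 0, 0, 0.55]
    - [0, 0, 0, 0, 0, 0, 0.6]
    - [0, 0, 0, 0, 0, 0, 0.65]
    - [0, 0, 0, 0, 0, 0, 0.8]
    - [0, 0, 0, 0, 0, 0, 0.8]
    - [0, 0, 0, 0, 0, 0, 0.8]
  newtons: 30

```text
clock: 16.75
tool_pos: [0.4725, 0.0172, 0.1115]
eef_rot: [3.141, -0.001, 0.0]
force: [-1.2, -0.6, 6.3]
width: 0.369
gripper_force: 29.5
```

Emit:
carry_out:
  increments:
    - [0, 0, -0.3, 0, 0, 0, 0.8]
    - [0, 0, -0.8, 0, 0, 0, 0.8]
    - [0, 0, -2, 0, 0, 0, 0.8]
    - [0, 0, -3, 0, 0, 0, 0.8]
    - [0, -0.6, -3, 0, 0, 0, 0.8]
    - [0, -1.5, -1.3, 0, 0, 0, 0.8]
    - [0, -3, -0.5, 0, 0, 0, 0.8]
    - [0, -4.5, 0, 0, 0, 0, 0.8]

```text
clock: 17.75
tool_pos: [0.4725, 0.1138, 0.2204]
eef_rot: [3.141, -0.004, 0.001]
force: [1.0, 0.7, -1.5]
width: 0.368
gripper_force: 29.9
```

Emit:
carry_out:
  increments:
    - [0, -5.5, 0, 0, 0, 0, 0.8]
    - [0, -6, 0, 0, 0, 0, 0.8]
    - [0, -6, 0, 0, 0, 0, 0.8]
    - [0, -5, 0, 0, 0, 0, 0.8]
    - [0, -3, 0, 0, 0, 0, 0.8]
    - [0, -1.5, 0, 0, 0, 0, 0.8]
    - [0, 0, 0, 0, 0, 0, 0.8]
    - [0, 0, 0, 0, 0, 0, 0.8]

```text
clock: 18.75
tool_pos: [0.473, 0.3815, 0.2201]
eef_rot: [3.14, -0.003, -0.0]
force: [-0.2, -0.7, -1.0]
width: 0.365
gripper_force: 30.0
```

Emit:
carry_out:
  increments:
    - [0, 0, 0, 0, 0, 0, 0.8]
    - [0, 0, 0, 0, 0, 0, 0.8]
    - [0, 0, 0, 0, 0, 0, 0.8]
    - [0, 0, 0, 0, 0, 0, 0.8]
    - [0, 0, 0, 0, 0, 0, 0.8]
    - [0, 0, 0, 0, 0, 0, 0.8]
    - [0, 0, 0, 0, 0, 0, 0.8]
    - [0, 0, 0, 0, 0, 0, 0.8]

```text
clock: 19.75
tool_pos: [0.4726, 0.3832, 0.2203]
eef_rot: [3.142, -0.001, -0.0]
force: [0.4, -1.0, -0.9]
width: 0.366
gripper_force: 30.0
```

Run:
```python
from h import *
s,C,im=look("w_h");holes(im,C);print(s["qpos"],s["width"])
cv2.imwrite("pics/h.png",cv2.resize(im,(480,300))[:,:,::-1])
```

```text
pose 19.75 [0.4726 0.3832 0.2203] [ 3.1416 -0.0007 -0.    ] 0.0024670167389984118
[310.1 176.1] hole 473.5 386.7 d 49.0
[178.  104.6] hole 557.6 526.6 d 37.6
[419.   94.5] hole 562.2 269.4 d 61.3
[-0.3961  0.5283 -0.5297  1.5729  0.287   1.1188 -2.5638] 0.3664009810073053
```

View pics/h.png

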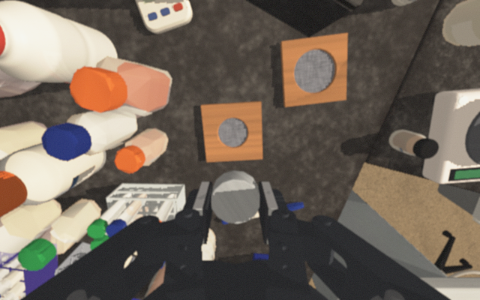

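The 100 is held flat at (313,260), with its recess at (310,176). To the left (+y) stand the tube rack, right edge about (247,255), and an orange-capped tube, tip about (222,195). Checking clearance.

Run:
```python
from h import *
s=ctrl.observe();C=cam("wrist",s)
for p in((247,250),(240,275),(222,190),(175,210),(145,300)):print(p,[onz(C,p,z)[:2] for z in(0,.04,.08,.12)])
S=cam("scene")
for p in((145,352),(152,312),(135,285),(105,355)):print("scene",p,[onz(S,p,z)[:2] for z in(0,.05,.1)])
```

```text
(247, 250) [array([0.3744, 0.4684]), array([0.394 , 0.4587]), array([0.4135, 0.4491]), array([0.433 , 0.4394])]
(240, 275) [array([0.338, 0.48 ]), array([0.3617, 0.469 ]), array([0.3853, 0.4581]), array([0.4089, 0.4471])]
(222, 190) [array([0.4544, 0.4935]), array([0.4649, 0.481 ]), array([0.4754, 0.4685]), array([0.4859, 0.456 ])]
(175, 210) [array([0.4289, 0.5539]), array([0.4423, 0.5346]), array([0.4557, 0.5153]), array([0.469, 0.496])]
(145, 300) [array([0.2998, 0.612 ]), array([0.3277, 0.5862]), array([0.3557, 0.5603]), array([0.3836, 0.5344])]
scene (145, 352) [array([0.2765, 0.4899]), array([0.2232, 0.4875]), array([0.17  , 0.4852])]
scene (152, 312) [array([0.3854, 0.4618]), array([0.3237, 0.4617]), array([0.2621, 0.4615])]
scene (135, 285) [array([0.4971, 0.4836]), array([0.4268, 0.4818]), array([0.3565, 0.4799])]
scene (105, 355) [array([0.3031, 0.5583]), array([0.2478, 0.5507]), array([0.1925, 0.5431])]
```

Emit:
carry_out:
  increments:
    - [0.1, -0.2, 4, 0, 0, 0, 0.8]
    - [0, 0, 5.5, 0, 0, 0, 0.8]
    - [0, 0, 4.5, 0, 0, 0, 0.8]
    - [0, 0, 3, 0, 0, 0, 0.8]
    - [0, 0, 1.4, 0, 0, 0, 0.8]
    - [0, 0, 0.7, 0, 0, 0, 0.8]
    - [0, 0, 0.4, 0, 0, 0, 0.8]
    - [0, 0, 0.3, 0, 0, 0, 0.8]

```text
clock: 20.8
tool_pos: [0.4741, 0.3856, 0.0231]
eef_rot: [-3.141, 0.001, -0.002]
force: [0.1, -0.5, -0.8]
width: 0.364
gripper_force: 30.0
```

Emit:
carry_out:
  increments:
    - [0, 0, 0, 0, 0, 0, 0.8]
    - [0, 0, 0, 0, 0, 0, 0.8]
    - [0, 0, 0.1, 0, 0, 0, 0.8]
    - [0, 0, 0, 0, 0, 0, 0.8]
    - [0, 0, 0, 0, 0, 0, 0.8]
    - [0, 0, 0, 0, 0, 0, 0.8]
    - [0, 0, 0, 0, 0, 0, 0.8]
    - [0, 0, 0, 0, 0, 0, 0.8]

```text
clock: 21.8
tool_pos: [0.4736, 0.3852, 0.0213]
eef_rot: [-3.142, 0.001, 0.0]
force: [0.1, -0.1, -0.5]
width: 0.372
gripper_force: 30.0
```

Emit:
carry_out:
  increments:
    - [0, 0, 0.1, 0, 0, 0, 0.8]
    - [0, 0, 0, 0, 0, 0, 0.8]
    - [0, 0, 0, 0, 0, 0, 0.6]
    - [0, 0, 0, 0, 0, 0, 0.5]
    - [0, 0, 0, 0, 0, 0, 0.4]
    - [0, 0, 0, 0, 0, 0, 0.35]
    - [0, 0, 0, 0, 0, 0, 0.35]
    - [0, 0, 0, 0, 0, 0, 0.35]

```text
clock: 22.8
tool_pos: [0.4736, 0.3852, 0.0203]
eef_rot: [-3.142, 0.001, 0.0]
force: [-0.0, 0.2, 0.2]
width: 0.648
gripper_force: 0.0
```

Emit:
carry_out:
  increments:
    - [0, 0, -0.4, 0, 0, 0, 0.35]
    - [0, 0, -1.2, 0, 0, 0, 0.35]
    - [0, 0, -3, 0, 0, 0, 0.35]
    - [0, 0, -5, 0, 0, 0, 0.3]
    - [0, 0, -5.5, 0, 0, 0, 0]
    - [0, 0, -4, 0, 0, 0, 0]
    - [0, 0, -2, 0, 0, 0, 0]
    - [0, 0, -1, 0, 0, 0, 0]

```text
clock: 23.8
tool_pos: [0.4737, 0.3855, 0.2435]
eef_rot: [-3.14, 0.001, -0.003]
force: [0.2, -0.1, -0.7]
width: 1.0
gripper_force: 0.0
```

Run:
```python
from h import *
s,C,im=look("w_i");holes(im,C)
disc(im,C,.024,.0165,(.4735,.3855))
```

```text
pose 23.8 [0.4737 0.3855 0.2435] [-3.14    0.0006 -0.0032] 0.16461973859952764
[312.3 173.5] hole 473.4 386.5 d 49.1
[191.9 109.7] hole 548.7 523.0 d 45.1
[414.4  96.9] hole 562.3 269.4 d 61.6
[314.6875 175.9375] r 13.7 exp 13.823674502648851 [0.4735 0.3837 0.024 ]
[318.4375 171.8125] r 13.7 exp 13.823674502648851 [0.4785 0.3793 0.024 ]
```

The 100 sits within 3 mm of its recess centre at the expected height. Back for the 200.

Emit:
carry_out:
  increments:
    - [0, 3, 0, 0, 0, 0, 0]
    - [0, 6, 0, 0, 0, 0, 0]
    - [0, 6, 0, 0, 0, 0, 0]
    - [0, 6, 0, 0, 0, 0, 0]
    - [0, 6, 0, 0, 0, 0, 0]
    - [0, 5, 0, 0, 0, 0, 0]
    - [0, 3.2, 0, 0, 0, 0, 0]
    - [-0.1, 1.6, 0, 0, 0, 0, 0]

```text
clock: 24.85
tool_pos: [0.4719, 0.0153, 0.2407]
eef_rot: [3.141, -0.005, -0.002]
force: [0.5, 0.6, 0.6]
width: 0.997
gripper_force: 0.0
```

Emit:
carry_out:
  increments:
    - [0, 0, 0, 0, 0, 0, 0]
    - [0, 0, 0, 0, 0, 0, 0]
    - [0, 0, 0, 0, 0, 0, 0]
    - [0, 0, 0, 0, 0, 0, 0]
    - [0, 0, 0, 0, 0, 0, 0]
    - [0, 0, 0, 0, 0, 0, 0]
    - [0, 0, 0, 0, 0, 0, 0]
    - [0, 0, 0, 0, 0, 0, 0]

```text
clock: 25.85
tool_pos: [0.4725, 0.0172, 0.2413]
eef_rot: [-3.142, 0.001, -0.0]
force: [-0.3, -0.7, -0.2]
width: 1.0
gripper_force: 0.0
```

Run:
```python
from h import *
s,C,im=look("w_j")
for z,r in((.099,.023),(.083,.03)): disc(im,C,z,r,(.472,.016))
cv2.imwrite("pics/j.png",cv2.resize(im[120:260,240:390,::-1],None,fx=3,fy=3,interpolation=2))
```

```text
pose 25.85 [0.4725 0.0172 0.2413] [-3.1416  0.0009 -0.0001] 0.0031205944500625137
[313.1875 190.8125] r 23.7125 exp 24.23924510200137 [0.4739 0.0168 0.099 ]
[314.6875 177.6875] r 25.3625 exp 24.23924510200137 [0.4866 0.0154 0.099 ]
[317.3125 183.3125] r 25.3625 exp 24.23924510200137 [0.4812 0.0129 0.099 ]
[307.5625 182.9375] r 25.3625 exp 24.23924510200137 [0.4816 0.0221 0.099 ]
[312.6875 183.3125] r 29.9375 exp 30.013177973022206 [0.4774 0.0173 0.083 ]
[317.9375 183.3125] r 31.2125 exp 30.013177973022206 [0.4774 0.0121 0.083 ]
[318.3125 198.3125] r 32.0375 exp 30.013177973022206 [0.4618 0.0117 0.083 ]
[313.0625 197.9375] r 30.8 exp 30.013177973022206 [0.4622 0.017  0.083 ]
```

View pics/j.png

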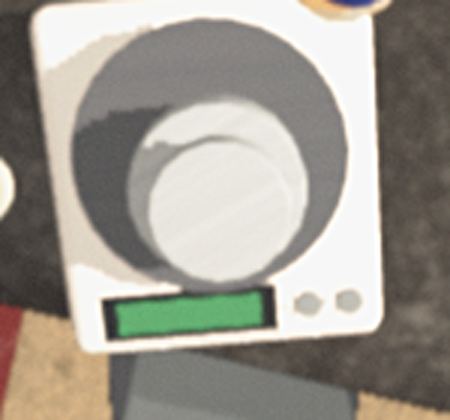

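The 200 is centred at (313.2,190.8), i.e. (0.474,0.0168); the 500 is at (0.477,0.0173).

Emit:
carry_out:
  increments:
    - [0.2, 0, 3, 0, 0, 0, 0]
    - [0, 0, 4.5, 0, 0, 0, 0]
    - [0, 0, 3.5, 0, 0, 0, 0]
    - [0, 0, 2, 0, 0, 0, 0]
    - [0, 0, 1, 0, 0, 0, 0]
    - [0, 0, 0.5, 0, 0, 0, 0]
    - [0, 0, 0.3, 0, 0, 0, 0]
    - [0, 0, 0, 0, 0, 0, 0]

```text
clock: 26.9
tool_pos: [0.4748, 0.0172, 0.0937]
eef_rot: [3.142, -0.001, 0.001]
force: [0.5, -0.0, -0.3]
width: 0.999
gripper_force: 0.0
```

Emit:
carry_out:
  increments:
    - [0, 0, 0, 0, 0, 0, 0.2]
    - [0, 0, 0, 0, 0, 0, 0.3]
    - [0, 0, 0, 0, 0, 0, 0.4]
    - [0, 0, 0, 0, 0, 0, 0.45]
    - [0, 0, 0, 0, 0, 0, 0.5]
    - [0, 0, 0, 0, 0, 0, 0.65]
    - [0, 0, 0, 0, 0, 0, 0.65]
    - [0, 0, 0, 0, 0, 0, 0.65]
  newtons: 40

```text
clock: 27.9
tool_pos: [0.4745, 0.0173, 0.0937]
eef_rot: [3.142, -0.001, 0.001]
force: [-1.4, 0.2, 5.8]
width: 0.514
gripper_force: 39.9
```

Emit:
carry_out:
  increments:
    - [0, 0, -0.3, 0, 0, 0, 0.65]
    - [0, 0, -0.8, 0, 0, 0, 0.65]
    - [0, 0, -2, 0, 0, 0, 0.65]
    - [0, 0, -3, 0, 0, 0, 0.65]
    - [0, 0, -3, 0, 0, 0, 0.65]
    - [0, -1, -2, 0, 0, 0, 0.65]
    - [1, -2.5, -0.6, 0, 0, 0, 0.65]
    - [1.5, -4, 0, 0, 0, 0, 0.65]

```text
clock: 28.9
tool_pos: [0.4999, 0.0914, 0.2114]
eef_rot: [3.141, -0.006, 0.002]
force: [1.1, 0.0, -2.2]
width: 0.515
gripper_force: 41.2
```

Emit:
carry_out:
  increments:
    - [1.8, -5.2, 0, 0, 0, 0, 0.65]
    - [1.8, -5.2, 0, 0, 0, 0, 0.65]
    - [1.4, -3.8, 0, 0, 0, 0, 0.65]
    - [0.8, -2.2, 0, 0, 0, 0, 0.65]
    - [0.5, -1.2, 0, 0, 0, 0, 0.65]
    - [0, 0, 0, 0, 0, 0, 0.65]
    - [0, 0, 0, 0, 0, 0, 0.65]
    - [0, 0, 0, 0, 0, 0, 0.65]

```text
clock: 29.9
tool_pos: [0.5626, 0.2668, 0.2105]
eef_rot: [3.141, -0.003, 0.0]
force: [-0.6, -0.2, -1.8]
width: 0.519
gripper_force: 41.2
```

Emit:
carry_out:
  increments:
    - [0, 0, 0, 0, 0, 0, 0.65]
    - [0, 0, 0, 0, 0, 0, 0.65]
    - [0, 0, 0, 0, 0, 0, 0.65]
    - [0, 0, 0, 0, 0, 0, 0.65]
    - [0, 0, 0, 0, 0, 0, 0.65]
    - [0, 0, 0, 0, 0, 0, 0.65]
    - [0, 0, 0, 0, 0, 0, 0.65]
    - [0, 0, 0, 0, 0, 0, 0.65]

```text
clock: 30.9
tool_pos: [0.5626, 0.2682, 0.2103]
eef_rot: [-3.142, 0.001, 0.0]
force: [-0.5, -0.2, -1.5]
width: 0.516
gripper_force: 41.2
```

Run:
```python
from h import *
s,C,im=look("w_k");holes(im,C);print(s["qpos"],s["width"])
cv2.imwrite("pics/k.png",cv2.resize(im,(480,300))[:,:,::-1])
```

```text
pose 30.9 [0.5626 0.2682 0.2103] [-3.1416  0.0008  0.    ] 0.002491528863041086
[215.8 250.7] hole 473.9 386.3 d 49.4
[576.4 179.7] hole 561.8 -28.5 d 11.3
[312.6 178. ] hole 563.2 268.0 d 61.8
[-0.1822  0.5557 -0.5023  1.5466  0.287   1.1134 -2.3197] 0.5155980425079842
```

View pics/k.png

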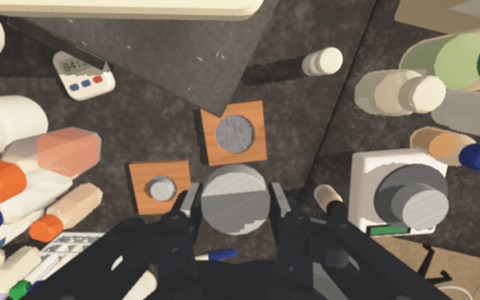

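The 200 is held over its recess, at (313,178). A dark box corner shows near (300,153), just beyond the block, so I'm checking its position and height.

Run:
```python
from h import *
s=ctrl.observe();C=cam("wrist",s)
print([onz(C,(300,154),z) for z in(0,.05,.1,.13)])
S=cam("scene");print("scene base",[onz(S,p,0) for p in((222,232),(200,232))],[onz(S,(225,165),z) for z in(.05,.1,.15)])
for p in((.6,.28,.0),(.6,.28,.1),(.6,.28,.13)):print(proj(S,p),proj(cam("side"),p))
i=cv2.imread("pics/scene0.png")[130:260,80:300];j=cv2.imread("pics/side0.png")[110:210,290:460]
o=np.zeros((390,800,3),np.uint8);a=cv2.resize(i,(528,312));b=cv2.resize(j,(272,160));o[:312,:528]=a;o[:160,528:]=b;cv2.imwrite("pics/box.png",o)
```

```text
[array([0.5893, 0.2829, 0.    ]), array([0.5963, 0.2807, 0.05  ]), array([0.6033, 0.2785, 0.1   ]), array([0.6075, 0.2771, 0.13  ])]
scene base [array([0.6313, 0.2422, 0.    ]), array([0.6589, 0.2965, 0.    ])] [array([0.9677, 0.133 , 0.05  ]), array([0.8522, 0.1604, 0.1   ]), array([0.7366, 0.1877, 0.15  ])]
[211.3142 240.9703] [345.9402 183.2641]
[206.6153 208.3285] [346.996 161.351]
[205.1278 197.995 ] [347.3269 154.484 ]
```

View pics/box.png

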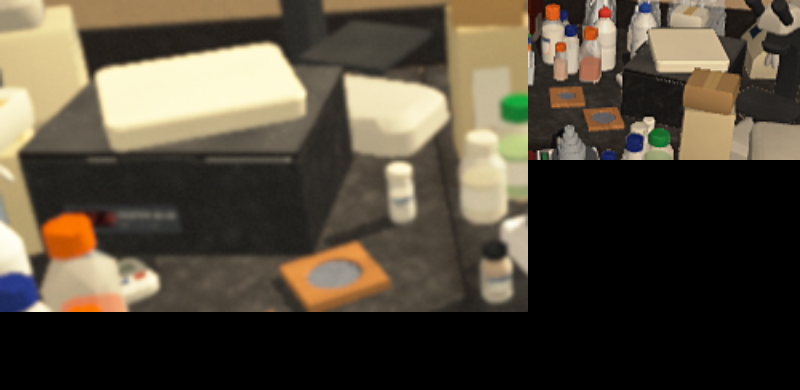

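Run:
```python
from h import *
D=np.array([3.1416,-.0007,0])
A=cam("wrist",dict(tool_pos=[.4726,.3832,.2203],eef_rot=D));B=cam("wrist",dict(tool_pos=[.5626,.2682,.2103],eef_rot=[-3.1416,.0008,0]));S=cam("scene")
a=cv2.imread("pics/w_h.png");b=cv2.imread("pics/w_k.png")
o=np.hstack([cv2.resize(a[0:110,330:480],(390,286)),cv2.resize(b[100:210,230:380],(390,286))]);cv2.imwrite("pics/corner.png",cv2.convertScaleAbs(o,alpha=1.8))
print(tri(S,(206,197),B,(300,154)),tri(S,(206,197),A,(424,47)))
```

```text
(array([0.6072, 0.2767, 0.1286]), np.float64(0.0010023960540076055)) (array([0.5879, 0.2938, 0.1339]), np.float64(0.029672897566814863))
```

View pics/corner.png

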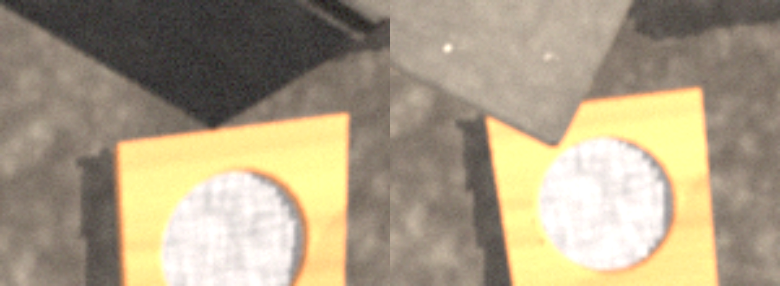

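Emit:
carry_out:
  increments:
    - [0, 0, 0, 0, 0, -0.7, 0.65]
    - [0, 0, 0, 0, 0, -1, 0.65]
    - [0, 0, 0, 0, 0, -1, 0.65]
    - [0, 0, 0, 0, 0, -1, 0.65]
    - [0, 0, 0, 0, 0, -1, 0.65]
    - [0, 0, 0, 0, 0, -1, 0.65]
    - [0, 0, 0, 0, 0, -1, 0.65]
    - [0, 0, 0, 0, 0, -1, 0.65]

```text
clock: 31.95
tool_pos: [0.5627, 0.268, 0.2103]
eef_rot: [2.454, 1.962, 0.0]
force: [1.1, 0.0, -0.9]
width: 0.516
gripper_force: 41.2
```

Emit:
carry_out:
  increments:
    - [0, 0, 0, 0, 0, -1, 0.65]
    - [0, 0, 0, 0, 0, -1, 0.65]
    - [0, 0, 0, 0, 0, -1, 0.65]
    - [0, 0, 0, 0, 0, -1, 0.65]
    - [0, 0, 0, 0, 0, -1, 0.65]
    - [0, 0, 0, 0, 0, -1, 0.65]
    - [0, 0, 0, 0, 0, -1, 0.65]
    - [0, 0, 0, 0, 0, -1, 0.65]

```text
clock: 32.95
tool_pos: [0.5628, 0.2679, 0.2102]
eef_rot: [0.619, 3.08, -0.0]
force: [-0.6, -1.3, -2.1]
width: 0.516
gripper_force: 41.2
```

Emit:
carry_out:
  increments:
    - [0, 0, 0, 0, 0, -1, 0.65]
    - [0, 0, 0, 0, 0, -0.8, 0.65]
    - [0, 0, 0, 0, 0, -0.5, 0.65]
    - [0, 0, 0, 0, 0, 0, 0.65]
    - [0, 0, 0, 0, 0, 0, 0.65]
    - [0, 0, 0, 0, 0, 0, 0.65]
    - [0, 0, 0, 0, 0, 0, 0.65]
    - [0, 0, 0, 0, 0, 0, 0.65]

```text
clock: 33.95
tool_pos: [0.5626, 0.2682, 0.2104]
eef_rot: [0.001, 3.141, -0.0]
force: [-0.9, 0.5, -1.7]
width: 0.517
gripper_force: 41.2
```

The box's top corner is at (0.607,0.277,0.129). With the camera turned away and a 3–4 mm bias to -x, the body clears it. Descending slowly.

Emit:
carry_out:
  increments:
    - [0.35, -0.1, 3, 0, 0, 0, 0.65]
    - [0, 0, 4.5, 0, 0, 0, 0.65]
    - [0, 0, 3, 0, 0, 0, 0.65]
    - [0, 0, 2, 0, 0, 0, 0.65]
    - [0, 0, 1, 0, 0, 0, 0.65]
    - [0, 0, 0.5, 0, 0, 0, 0.65]
    - [0, 0, 0, 0, 0, 0, 0.65]
    - [0, 0, 0, 0, 0, 0, 0.65]

```text
clock: 34.95
tool_pos: [0.5594, 0.2675, 0.0712]
eef_rot: [0.001, 3.141, 0.001]
force: [0.9, -0.4, -2.2]
width: 0.521
gripper_force: 41.3
```

Emit:
carry_out:
  increments:
    - [0, 0, 1, 0, 0, 0, 0.65]
    - [0, 0, 1, 0, 0, 0, 0.65]
    - [0, 0, 1, 0, 0, 0, 0.65]
    - [0, 0, 0.8, 0, 0, 0, 0.65]
    - [0, 0, 0.6, 0, 0, 0, 0.65]
    - [0, 0, 0.3, 0, 0, 0, 0.65]
    - [0, 0, 0, 0, 0, 0, 0.65]
    - [0, 0, 0, 0, 0, 0, 0.65]

```text
clock: 35.95
tool_pos: [0.5592, 0.2674, 0.0236]
eef_rot: [0.001, 3.141, 0.001]
force: [-0.1, -0.5, -1.4]
width: 0.51
gripper_force: 41.3
```

Emit:
carry_out:
  increments:
    - [0, 0, 0.2, 0, 0, 0, 0.65]
    - [0, 0, 0.1, 0, 0, 0, 0.65]
    - [0, 0, 0.1, 0, 0, 0, 0.65]
    - [0, 0, 0, 0, 0, 0, 0.65]
    - [0, 0, 0, 0, 0, 0, 0.65]
    - [0, 0, 0, 0, 0, 0, 0.65]
    - [0, 0, 0, 0, 0, 0, 0.65]
    - [0, 0, 0, 0, 0, 0, 0.65]

```text
clock: 36.95
tool_pos: [0.5591, 0.2672, 0.0193]
eef_rot: [0.001, 3.142, 0.0]
force: [-1.2, -1.1, -1.2]
width: 0.517
gripper_force: 41.3
```

Emit:
carry_out:
  increments:
    - [0, 0, 0.05, 0, 0, 0, 0.65]
    - [0, 0, 0, 0, 0, 0, 0.65]
    - [0, 0, 0, 0, 0, 0, 0.45]
    - [0, 0, 0, 0, 0, 0, 0.35]
    - [0, 0, 0, 0, 0, 0, 0.25]
    - [0, 0, 0, 0, 0, 0, 0.2]
    - [0, 0, 0, 0, 0, 0, 0.2]
    - [0, 0, 0, 0, 0, 0, 0.2]

```text
clock: 37.95
tool_pos: [0.559, 0.2672, 0.0188]
eef_rot: [-0.001, -3.142, -0.0]
force: [-0.1, -0.6, 0.6]
width: 0.799
gripper_force: 0.0
```

Emit:
carry_out:
  increments:
    - [0, 0, -0.4, 0, 0, 0, 0.2]
    - [0, 0, -1, 0, 0, 0, 0.2]
    - [0, 0, -2, 0, 0, 0, 0.2]
    - [0, 0, -4, 0, 0, 0, 0.2]
    - [0, 0, -5, 0, 0, 0, 0.1]
    - [0, 0, -5, 0, 0, 0, 0]
    - [0, 0, -3, 0, 0, 0, 0]
    - [0, 0, -1.5, 0, 0, 0, 0]

```text
clock: 38.95
tool_pos: [0.559, 0.2679, 0.2409]
eef_rot: [-0.0, 3.139, 0.003]
force: [0.7, 0.8, -0.6]
width: 1.001
gripper_force: 0.0
```

Run:
```python
from h import *
s,C,im=look("w_l");holes(im,C)
disc(im,C,.024,.023,(.5591,.267));print(s["qpos"])
S=cam("scene");i=ctrl.read_camera("scene");cv2.imwrite("pics/scene_l.png",i[:,:,::-1]);holes(i,S)
```

```text
pose 38.95 [0.559  0.2679 0.2409] [-0.0001  3.1388  0.0026] 0.17884215894047317
[314.4 173.4] hole 562.0 268.5 d 62.1
[417.3  96.8] hole 473.1 385.4 d 48.3
[312.3125 174.9375] r 19.1375 exp 19.446973016692684 [0.5606 0.2661 0.024 ]
[323.9375 171.5625] r 18.725 exp 19.446973016692684 [0.5565 0.2799 0.024 ]
[ 0.1732  0.7823 -1.3228  1.5085  0.7621  1.4393  0.3943]
[179.4 273.8] hole 478.6 384.4 d 66.3
[219.  242.3] hole 568.4 266.5 d 82.0
[394.7 203. ] hole 536.7 -268.9 d 80.4
[280.5  92.5] hole 1963.3 -445.6 d 887.5
```

The 200 is down within 2–3 mm of its recess centre. Unwinding the half turn, then back to the stack.

Emit:
carry_out:
  increments:
    - [0, 0, 0, 0, 0, 0.7, 0]
    - [0, 0, 0, 0, 0, 1, 0]
    - [0, 0, 0, 0, 0, 1, 0]
    - [0, 0, 0, 0, 0, 1, 0]
    - [0, 0, 0, 0, 0, 1, 0]
    - [0, 0, 0, 0, 0, 1, 0]
    - [0, 0, 0, 0, 0, 1, 0]
    - [0, 0, 0, 0, 0, 1, 0]

```text
clock: 40.05
tool_pos: [0.5586, 0.2665, 0.2361]
eef_rot: [-1.963, -2.452, 0.004]
force: [-0.4, 0.2, 0.4]
width: 0.998
gripper_force: 0.0
```

Emit:
carry_out:
  increments:
    - [0, 0, 0, 0, 0, 1, 0]
    - [0, 0, 0, 0, 0, 1, 0]
    - [0, 0, 0, 0, 0, 1, 0]
    - [0, 0, 0, 0, 0, 1, 0]
    - [0, 0, 0, 0, 0, 1, 0]
    - [0, 0, 0, 0, 0, 1, 0]
    - [0, 0, 0, 0, 0, 1, 0]
    - [0, 0, 0, 0, 0, 1, 0]

```text
clock: 41.05
tool_pos: [0.5585, 0.2665, 0.2361]
eef_rot: [3.08, 0.616, -0.004]
force: [-0.1, 0.4, 0.1]
width: 0.996
gripper_force: 0.0
```

Emit:
carry_out:
  increments:
    - [0, 0, 0, 0, 0, 1, 0]
    - [0, 0, 0, 0, 0, 0.8, 0]
    - [0, 0, 0, 0, 0, 0.5, 0]
    - [0, 0, 0, 0, 0, 0, 0]
    - [-0.5, 2, 0, 0, 0, 0, 0]
    - [-1, 4, 0, 0, 0, 0, 0]
    - [-1.5, 5, 0, 0, 0, 0, 0]
    - [-1.5, 5, 0, 0, 0, 0, 0]

```text
clock: 42.05
tool_pos: [0.5128, 0.1043, 0.2373]
eef_rot: [3.141, 0.0, -0.001]
force: [0.6, -0.5, 0.3]
width: 1.003
gripper_force: 0.0
```

Emit:
carry_out:
  increments:
    - [-1.5, 4, 0, 0, 0, 0, 0]
    - [-1.2, 3, 0, 0, 0, 0, 0]
    - [-0.7, 1.5, 0, 0, 0, 0, 0]
    - [-0.3, 0.6, 0, 0, 0, 0, 0]
    - [0, 0, 0, 0, 0, 0, 0]
    - [0, 0, 0, 0, 0, 0, 0]
    - [0, 0, 0, 0, 0, 0, 0]
    - [0, 0, 0, 0, 0, 0, 0]

```text
clock: 43.05
tool_pos: [0.4771, 0.0168, 0.2377]
eef_rot: [-3.141, -0.001, 0.0]
force: [-0.1, 0.1, -0.7]
width: 1.002
gripper_force: 0.0
```

Run:
```python
from h import *
s,C,im=look("w_m");print(s["qpos"])
disc(im,C,.083,.03,(.475,.0173))
```

```text
pose 43.05 [0.4771 0.0168 0.2377] [-3.1413 -0.0008  0.0002] 0.004858011831532213
[ 0.2986  0.3036 -0.511   1.8736  0.1734  1.0081 -1.8561]
[311.8125 187.0625] r 30.6 exp 30.312521303169476 [0.479  0.0178 0.083 ]
[311.4375 192.3125] r 31.875 exp 30.312521303169476 [0.4737 0.0182 0.083 ]
[287.8125 189.6875] r 29.775 exp 30.312521303169476 [0.4763 0.0415 0.083 ]
[316.3125 189.3125] r 31.4625 exp 30.312521303169476 [0.4767 0.0134 0.083 ]
```

Emit:
carry_out:
  increments:
    - [0.1, -0.1, 3, 0, 0, 0, 0]
    - [0, 0, 5, 0, 0, 0, 0]
    - [0, 0, 4, 0, 0, 0, 0]
    - [0, 0, 2.5, 0, 0, 0, 0]
    - [0, 0, 1.3, 0, 0, 0, 0]
    - [0, 0, 0.7, 0, 0, 0, 0]
    - [0, 0, 0.3, 0, 0, 0, 0]
    - [0, 0, 0, 0, 0, 0, 0]

```text
clock: 44.1
tool_pos: [0.4783, 0.0172, 0.0703]
eef_rot: [3.142, -0.001, 0.002]
force: [-0.3, -0.2, -0.3]
width: 0.999
gripper_force: 0.0
```

Emit:
carry_out:
  increments:
    - [0, 0, 0, 0, 0, 0, 0.1]
    - [0, 0, 0, 0, 0, 0, 0.2]
    - [0, 0, 0, 0, 0, 0, 0.25]
    - [0, 0, 0, 0, 0, 0, 0.3]
    - [0, 0, 0, 0, 0, 0, 0.35]
    - [0, 0, 0, 0, 0, 0, 0.5]
    - [0, 0, 0, 0, 0, 0, 0.5]
    - [0, 0, 0, 0, 0, 0, 0.5]
  newtons: 70

```text
clock: 45.1
tool_pos: [0.4782, 0.0178, 0.0706]
eef_rot: [-3.141, -0.0, -0.002]
force: [-2.5, 1.7, 11.0]
width: 0.676
gripper_force: 72.4
```

Emit:
carry_out:
  increments:
    - [0, 0, -0.3, 0, 0, 0, 0.5]
    - [0, 0, -0.8, 0, 0, 0, 0.5]
    - [0, 0, -2, 0, 0, 0, 0.5]
    - [0, 0, -3, 0, 0, 0, 0.5]
    - [0, 0, -4, 0, 0, 0, 0.5]
    - [0, 0, -3, 0, 0, 0, 0.5]
    - [0.3, 1.5, -1, 0, 0, 0, 0.5]
    - [0.6, 3, 0, 0, 0, 0, 0.5]

```text
clock: 46.1
tool_pos: [0.487, -0.0271, 0.212]
eef_rot: [-3.141, -0.004, -0.002]
force: [0.4, -0.8, -6.0]
width: 0.677
gripper_force: 76.6
```

Emit:
carry_out:
  increments:
    - [1.1, 5, 0, 0, 0, 0, 0.5]
    - [1.2, 5.5, 0, 0, 0, 0, 0.5]
    - [1.2, 5.5, 0, 0, 0, 0, 0.5]
    - [0.9, 4, 0, 0, 0, 0, 0.5]
    - [0.6, 2.8, 0, 0, 0, 0, 0.5]
    - [0.4, 1.6, 0, 0, 0, 0, 0.5]
    - [0, 0, 0, 0, 0, 0, 0.5]
    - [0, 0, 0, 0, 0, 0, 0.5]

```text
clock: 47.1
tool_pos: [0.5408, -0.2698, 0.2108]
eef_rot: [-3.14, -0.002, 0.001]
force: [0.2, -0.2, -5.5]
width: 0.673
gripper_force: 76.4
```

Emit:
carry_out:
  increments:
    - [0, 0, 0, 0, 0, 0, 0.5]
    - [0, 0, 0, 0, 0, 0, 0.5]
    - [0, 0, 0, 0, 0, 0, 0.5]
    - [0, 0, 0, 0, 0, 0, 0.5]
    - [0, 0, 0, 0, 0, 0, 0.5]
    - [0, 0, 0, 0, 0, 0, 0.5]
    - [0, 0, 0, 0, 0, 0, 0.5]
    - [0, 0, 0, 0, 0, 0, 0.5]

```text
clock: 48.1
tool_pos: [0.5408, -0.2718, 0.2108]
eef_rot: [-3.142, 0.001, -0.0]
force: [-1.0, -0.0, -5.3]
width: 0.675
gripper_force: 76.4
```

Run:
```python
from h import *
s,C,im=look("w_n");holes(im,C);print(s["width"],s["gripper_force"])
g=cv2.cvtColor(im,cv2.COLOR_RGB2GRAY);print(g[190:330:4,313])
H=ctrl.calibration("wrist")["hand_eye"]
for z,x in((.0106,.03),(-.0124,.03),(-.0124,-.03)):
    q=C[0]@(np.linalg.inv(H)@[x,0,z,1])[:3];print(z,x,q[:2]/q[2])
```

```text
pose 48.1 [ 0.5408 -0.2718  0.2108] [-3.1416  0.0008 -0.0001] 0.000992178339749543
[420.8 173.1] hole 547.3 -392.8 d 38.2
0.675367209971679 76.36484384536743
[158 162 159 161 158 141 137 147 159 217 214 216 215 208 208 215 216 215
 214 152 132 141 136 140 137 137 134 136 136 137 140 138 138 215 211]
0.0106 0.03 [312.4131 203.2304]
-0.0124 0.03 [312.2737 219.1045]
-0.0124 -0.03 [312.4526 334.8809]
```

Emit:
carry_out:
  increments:
    - [0.1, 0, 3, 0, 0, 0, 0.5]
    - [0, 0, 5, 0, 0, 0, 0.5]
    - [0, 0, 4.5, 0, 0, 0, 0.5]
    - [0, 0, 3, 0, 0, 0, 0.5]
    - [0, 0, 1.6, 0, 0, 0, 0.5]
    - [0, 0, 0.9, 0, 0, 0, 0.5]
    - [0, 0, 0.5, 0, 0, 0, 0.5]
    - [0, 0, 0.2, 0, 0, 0, 0.5]

```text
clock: 49.15
tool_pos: [0.5423, -0.2721, 0.0244]
eef_rot: [3.141, -0.001, 0.002]
force: [-1.0, -0.0, -4.9]
width: 0.676
gripper_force: 76.5
```

Emit:
carry_out:
  increments:
    - [0, 0, 0, 0, 0, 0, 0.5]
    - [0, 0, 0, 0, 0, 0, 0.5]
    - [0, 0, 0.1, 0, 0, 0, 0.5]
    - [0, 0, 0, 0, 0, 0, 0.5]
    - [0, 0, 0, 0, 0, 0, 0.5]
    - [0, 0, 0, 0, 0, 0, 0.5]
    - [0, 0, 0, 0, 0, 0, 0.5]
    - [0, 0, 0, 0, 0, 0, 0.5]

```text
clock: 50.15
tool_pos: [0.5418, -0.2718, 0.0228]
eef_rot: [-3.142, 0.001, -0.0]
force: [0.6, 0.9, -5.5]
width: 0.675
gripper_force: 76.5
```

Emit:
carry_out:
  increments:
    - [0, 0, 0.2, 0, 0, 0, 0.5]
    - [0, 0, 0.1, 0, 0, 0, 0.5]
    - [0, 0, 0.05, 0, 0, 0, 0.5]
    - [0, 0, 0, 0, 0, 0, 0.5]
    - [0, 0, 0, 0, 0, 0, 0.5]
    - [0, 0, 0, 0, 0, 0, 0.5]
    - [0, 0, 0, 0, 0, 0, 0.5]
    - [0, 0, 0, 0, 0, 0, 0.5]

```text
clock: 51.15
tool_pos: [0.5418, -0.2718, 0.0193]
eef_rot: [3.142, -0.001, 0.0]
force: [0.3, 0.7, -5.6]
width: 0.678
gripper_force: 76.5
```

Emit:
carry_out:
  increments:
    - [0, 0, 0.07, 0, 0, 0, 0.5]
    - [0, 0, 0, 0, 0, 0, 0.5]
    - [0, 0, 0, 0, 0, 0, 0.5]
    - [0, 0, 0, 0, 0, 0, 0.3]
    - [0, 0, 0, 0, 0, 0, 0.2]
    - [0, 0, 0, 0, 0, 0, 0.1]
    - [0, 0, 0, 0, 0, 0, 0.05]
    - [0, 0, 0, 0, 0, 0, 0]

```text
clock: 52.15
tool_pos: [0.542, -0.2719, 0.0187]
eef_rot: [3.142, -0.001, 0.0]
force: [-0.3, -0.1, -0.3]
width: 0.998
gripper_force: 0.0
```

Emit:
carry_out:
  increments:
    - [0, 0, 0, 0, 0, 0, 0]
    - [0, 0, -0.5, 0, 0, 0, 0]
    - [0, 0, -1.5, 0, 0, 0, 0]
    - [0, 0, -4, 0, 0, 0, 0]
    - [0, 0, -5, 0, 0, 0, 0]
    - [0, 0, -5, 0, 0, 0, 0]
    - [0, 0, -4, 0, 0, 0, 0]
    - [0, 0, -2, 0, 0, 0, 0]

```text
clock: 53.15
tool_pos: [0.5426, -0.2718, 0.2426]
eef_rot: [3.14, -0.0, 0.007]
force: [0.4, 0.0, -0.7]
width: 1.001
gripper_force: 0.0
```

Emit:
carry_out:
  increments:
    - [0, 0, 0, 0, 0, 0, 0]
    - [0, 0, 0, 0, 0, 0, 0]
    - [0, 0, 0, 0, 0, 0, 0]
    - [0, 0, 0, 0, 0, 0, 0]
    - [0, 0, 0, 0, 0, 0, 0]
    - [0, 0, 0, 0, 0, 0, 0]
    - [0, 0, 0, 0, 0, 0, 0]
    - [0, 0, 0, 0, 0, 0, 0]

```text
clock: 54.15
tool_pos: [0.5418, -0.2718, 0.2386]
eef_rot: [-3.142, 0.001, -0.0]
force: [-0.7, 0.2, -0.1]
width: 0.999
gripper_force: 0.0
```

Run:
```python
from h import *
s,C,im=look("w_o");holes(im,C)
disc(im,C,.031,.03,(.541,-.2715));disc(im,C,.025,.011,(.547,-.393))
i=ctrl.read_camera("scene");o=np.vstack([cv2.resize(im,(480,300)),cv2.resize(i[150:320,100:480],(480,215))]);cv2.imwrite("pics/o.png",o[:,:,::-1])
```

```text
pose 54.15 [ 0.5418 -0.2718  0.2386] [-3.1416  0.0007 -0.    ] 0.0015553626120909047
[311.8 174.1] hole 540.7 -270.5 d 76.5
[413.  169.3] hole 547.4 -392.9 d 38.4
[313.8125 178.3125] r 25.2875 exp 25.949984735430828 [ 0.5409 -0.2729  0.031 ]
[314.5625 173.0625] r 27.7625 exp 25.949984735430828 [ 0.547  -0.2737  0.031 ]
[319.0625 177.5625] r 24.0125 exp 25.949984735430828 [ 0.5418 -0.2789  0.031 ]
[325.4375 162.1875] r 24.8375 exp 25.949984735430828 [ 0.5596 -0.2861  0.031 ]
[418.1875 172.8125] r 9.775 exp 9.403249113893763 [ 0.546 -0.395  0.025]
```

View pics/o.png

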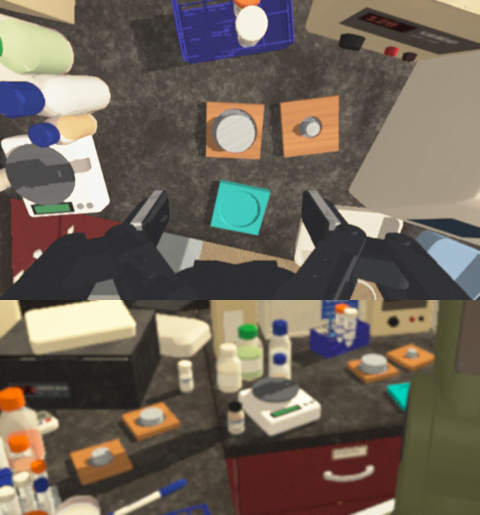

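All four weights lie in their own recesses, at (235,130) and (310,127) in the wrist view and (152,415) and (100,457) in the scene view. The pan is empty and the vial still stands at (236,417).

```bash
python3 -c "
from station import ctrl
print(ctrl.sign_off())"
```

```text
the job is handed in; nothing more can be done
None
```

All four weights lie flat and released in their own recesses (each measured within about 3 mm of centre), the vial still stands beside the balance, and the job was handed in with the clock at about 54 s; the hand-in returned no verdict.

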